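Build the cooler stack on the mainboard

TASK

Flip the red-handled clamp arm on the jig up past centre so that it stays open, lift out the copper cold plate and seat it fully home between the white corner guides of the mainboard's socket. Then build the cooler on it, each part flat, centred and square on the one below: first the aluminium heatsink, then the black fan, then the orange-framed grille on top. Leave the jar and the screwdriver where they are.

Things in the scene. Friction and masses are not known exactly. Their poses are not given: they have to be found in the camera images.
- cold_plate: loose solid copper square plate, 48 x 48 mm, 14 mm thick, 0.28 kg; origin at the centre of its underside, z up, x and y along its sides. At the start it lies on the jig, sides along the jig's x and y, its underside 8 mm above the table, under the clamp arm
- heatsink: loose aluminium finned heatsink, 60 x 60 mm, 28 mm high, 0.16 kg, fins upward and running along its x; at the start on the table. It has to stand with its underside on the cold plate. Origin at the centre of its underside, z up, x and y along its sides; graspable across either pair of sides
- fan: loose square cooling fan, black frame with a green dot on the hub, 60 x 60 mm, 20 mm thick, 0.07 kg, lying flat on the table at the start, green dot upward (keep it so). Origin at the centre of its underside, z up, x and y along its sides
- grille: loose square fan grille, orange frame with steel wires, 56 x 56 mm, 10 mm thick, 0.03 kg, lying flat on the table at the start. Origin at the centre of its underside, z up, x and y along its sides
- board: fixed mainboard 180 x 160 mm on pink foam; origin on the table under the socket centre, z up. Socket floor and board surface at z 12 mm; four white corner guides 6 mm high, inner faces 54 mm apart along board x and y, the middle 34 mm of each side open for a finger. Other parts, up to 28 mm high, stand beyond 68 mm from centre in x or y, small ones near the diagonals (|x|, |y| both over 40)
- jig: fixed steel jig, base 140 x 80 mm (x -65 to +75), 8 mm thick; origin on the table under the nominal centre of the cold plate, z up. The plate lies on the base between two rails 5 mm high along jig y, inner faces at x = +-26 mm; its +-y sides are open: grasp it closing along jig y. Hinge bracket at x +42 to +64 mm, |y| below 14, up to 44 mm high
- clamp (a joint): clamp arm angle, rad: 0 closed (level over the plate, pointing to jig -x, rubber foot 1 mm above the plate), grows as lifted, 1.57 upright, 2.0 stop, leaning back. Hinge axis along jig y at jig x +50, z 36 mm. No spring, slight friction, arm 0.12 kg: let go well before upright it falls shut; past 1.7 it falls to the open stop and stays
- clamp_grip (a point): centre of the red barrel at the arm's free end, along jig y, 30 mm long, 18 mm diameter, 100 mm from the hinge axis (closed: jig x -50, z 36 mm); y along the hinge. Pinch its flat ends from above (closing along jig y) and carry it round the hinge, tool still down: it turns between the pads; the 12 mm wide arm passes between the fingers
- jar: bystander: small closed jar with blue cap, 40 mm diameter, 45 mm high, standing; origin at the centre of its underside. Not to be moved
- screwdriver: bystander: screwdriver with red handle, 160 mm long, lying on the table along its own x; origin under its middle. Not to be moved

How it is judged:
By the outcome, as a careful person would: the job done as asked, in the order asked, and still so for the second after the job is handed in, with the robot touching nothing.
It also fails if it takes over 112 s, if anything falls off the work surface, if the arm or the gripper's body presses on something with over 40 N, if the wrist force passes 120 N, or if a joint passes its speed limit or range.

ROBOT

A 6-joint arm with a two-finger parallel gripper is mounted at the origin on the work surface. World frame = base frame: x ahead of the robot, y to its left, z up, the work surface at z = 0. Lengths are in m, angles in rad, forces in N, time in s.
With the tool pointing down it reaches from about 0.35 to 0.875 m from the base axis. Payload 4.2 kg.
Tool frame: the origin (TCP) lies at the very end of the fingers, on their centre line; the grasp point (between the pads) lies 19 mm behind it; z points along the fingers, y is the line along which they close (so a half turn about z gives the same grasp; the last joint's range is limited). The gripper opens to 87 mm and grips with 3 to 60 N. Pads are 19 mm wide; open, the fingers measure 117 mm over their backs; the gripper's body (75 mm by 190 mm) begins 51 mm behind the grasp point.
Start: joints at [1.582, 0.385, 0.008, 0, -1.194, -0.259], TCP at [0.153, 0.606, 0.192] pointing down, gripper open.
Joint ranges: [-3.14, 3.14], [-1.21, 2.06], [-1.07, 1.41], [-3.16, 2.05], [-2.99, -0.16], [-3.1, 3.1]. Speed limits (rad/s): [2.79, 2.79, 3.14, 3.14, 3.14, 3.14].

INTERFACE

Orientations are given as a 3x3 rotation matrix whose columns are the frame's x, y, z axes.
In Python, from cell import bot gives the robot as it stands. The module is installed in compiled form; this text tells all that it offers.
- The arm moves only by the shell command python3 -m handwheel 'ROWS' [FORCE]. ROWS is text: rows parted by semicolons, each of 7 numbers parted by spaces: the shift along the tool's x, y, z in m, then the turn, a rotation vector about the tool's x, y, z in degrees, then the finger opening in m, from 0 to 0.087. A call has 1 to 12 rows; each row is the pose to reach, as a shift and turn from the pose commanded when the call began, along the tool's axes at that moment; what a row does not reach only later rows make up. A row lasts 1/8 s, in which the tool goes at most 62.5 mm and 10.7 degrees, less where a joint would pass 70% of its speed; a pose out of reach is approached as far as the arm can. A call with a gripper value outside its range is refused whole. The fingers move at their own pace and stop on an object; FORCE is the grip in N (left out, the last holds). Time passes only in rows, so rows that repeat a pose let the fingers close. It gives the time, the measured TCP pose, the force, the opening and the grip force at its end, in the units of the state.
- bot.sense(): the state, without advancing time (a new reading comes with each control period).
- bot.grab_frame(name): name is "scene" or "top" or "wrist"; returns (picture, depth): 384x512x3 uint8, blue, green, red; 384x512 float32, m along the optical axis (not along the pixel's ray), 0 where there is no reading.
- bot.camera_info(name): a dict with "camera_matrix" (3x3 intrinsics, pixels), "world_to_cam" (4x4, takes a point from world to camera coordinates); the wrist camera has in their place "tool_from_camera" (4x4, takes a point from camera to tool coordinates, whose origin is the TCP and whose axes are the flange's). Camera axes: x right, y down, z forward; pixel columns grow to the right and rows downward; lengths in m; the calibration is good to about 2 mm. A picture is of the moment at which its call begins: read the wrist's pose just before it. camera_info takes no time and is no camera call.
- bot.job_done(): hands the job in; it is judged then, once.
The state is a dict: "clock": time; "joint_pos": joint angles; "joint_vel": joint speeds; "effort": joint torques, N m; "eef_pos": TCP position; "orientation": TCP orientation; "ft_force": force on the tool from outside, world axes, zero at the start; "torque": the same for the moment, N m; "gripper_width": finger opening in m; "grip_force": force on a finger pad.
Only numpy, scipy, OpenCV 4.12 (cv2) and the standard library are available. Lean on these libraries where they do the work, as an engineer would, in place of code of your own. Each camera call takes 0.05 s, during which the arm holds its last target. There are 200 camera calls.

## Working session

There is one attempt and no reset: what is moved stays moved. The work goes in short steps, Python scripts to look and compute and a shell command to move; the robot and the scene stay as the last step left them, time stands still between calls to the robot, and variables do not carry over. Pictures are saved under pics/ and viewed, at most 14 in all, crops included, and the job is handed in when it is done.

```bash
mkdir -p pics
cat > h.py <<'E'
import numpy as np, cv2
from cell import bot
np.set_printoptions(precision=4,suppress=True)
def grab(n):
    s=bot.sense(); im,d=bot.grab_frame(n); i=bot.camera_info(n); K=np.array(i["camera_matrix"])
    if n=="wrist":
        T=np.eye(4);T[:3,:3]=np.array(s["orientation"]);T[:3,3]=s["eef_pos"]; M=T@np.array(i["tool_from_camera"])
    else: M=np.linalg.inv(np.array(i["world_to_cam"]))
    v,u=np.mgrid[:384,:512]
    P=np.stack([(u-K[0,2])/K[0,0]*d,(v-K[1,2])/K[1,1]*d,d],-1)@M[:3,:3].T+M[:3,3]
    P[d==0]=np.nan
    return im,P
E
python3 - <<'E'
from h import *
for n in("top","scene"):
    im,P=grab(n); cv2.imwrite(f"pics/{n}0.png",cv2.resize(im,(768,576),interpolation=cv2.INTER_CUBIC)); np.savez(f"{n}0",im=im,P=P)
s=bot.sense(); print(s["clock"],s["eef_pos"],np.array(s["orientation"]),s["ft_force"],s["gripper_width"])
print(bot.camera_info("wrist"))
E
```

```text
0.1 [0.1531 0.6054 0.1915] [[ 0.9694 -0.2454 -0.0004]
 [-0.2454 -0.9694 -0.0019]
 [ 0.      0.0019 -1.    ]] [0.3295 0.8728 0.1084] 0.08733290354551312
{'camera_matrix': array([[300.3607,   0.    , 256.6665],
       [  0.    , 300.3607, 189.4716],
       [  0.    ,   0.    ,   1.    ]]), 'tool_from_camera': array([[-0.0009, -0.9624, -0.2717,  0.0741],
       [ 1.    , -0.0007, -0.0009, -0.0001],
       [ 0.0006, -0.2717,  0.9624, -0.1923],
       [ 0.    ,  0.    ,  0.    ,  1.    ]])}
```

View pics/top0.png

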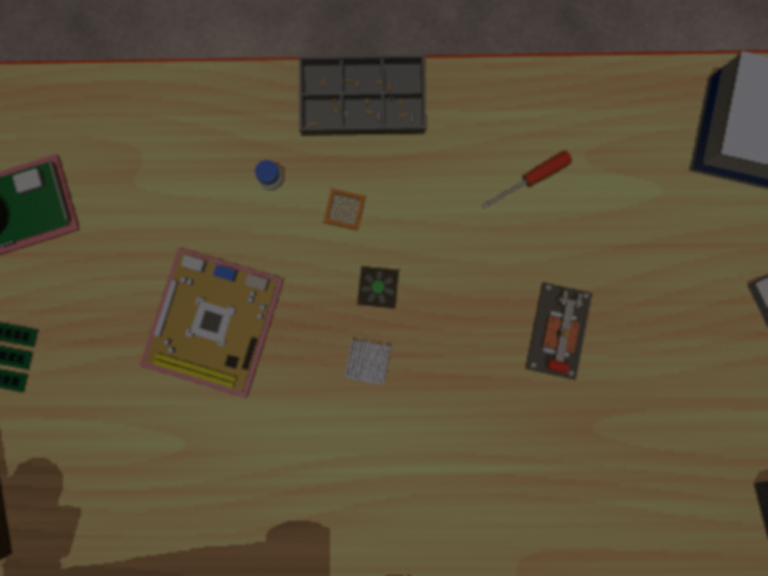

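View pics/scene0.png

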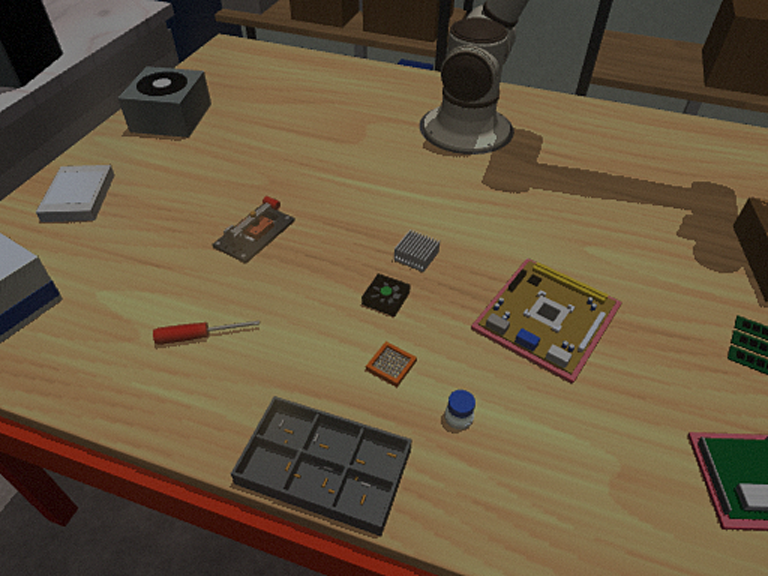

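The top view (768 px wide) shows the board socket at (212,322), jig at (560,330) with its red barrel at (560,367) and hinge at the top, heatsink (368,361), fan (378,287), grille (345,209), jar (267,172), and screwdriver (530,180).

Run:
```python
from h import *
z=np.load("top0.npz"); im,P=z["im"],z["P"]
s=512/768
for n,(u,v),r in [("board",(212,322),60),("jig",(560,330),45),("hs",(368,361),24),("fan",(378,287),22),("grille",(345,209),22)]:
    u,v,r=int(u*s),int(v*s),int(r*s*1.25)
    Q=P[v-r:v+r,u-r:u+r].reshape(-1,3); 
    m=Q[:,2]>0.005
    (c,wh,a)=cv2.minAreaRect((Q[m,:2]*1000).astype(np.float32))
    print(n,P[v,u],c,wh,a,np.nanmax(Q[:,2]),m.sum())
hsv=cv2.cvtColor(im,cv2.COLOR_BGR2HSV)
for n,(u,v) in [("socket",(212,322)),("barrel",(560,367)),("hinge",(570,297)),("plate",(561,334)),("dot",(378,287)),("jar",(267,172))]:
    print(n,P[int(v*s),int(u*s)])
```

```text
board [0.5185 0.2574 0.0152] (519.1427001953125, 266.2200927734375) (190.20916748046875, 198.69586181640625) 72.36348724365234 0.033108095297153084 6140
jig [ 0.4969 -0.2796  0.0344] (501.6143493652344, -288.59515380859375) (154.61317443847656, 151.26268005371094) 78.21959686279297 0.04931670574493652 1987
hs [0.4543 0.0146 0.0046] (458.7257080078125, 13.99322509765625) (61.046363830566406, 72.49958801269531) 78.97810363769531 0.032304696558233426 568
fan [ 0.5682 -0.0035  0.0244] (569.1912841796875, 0.5528945922851562) (65.4510269165039, 60.078739166259766) 83.07823181152344 0.02585242955519973 487
grille [0.696  0.0476 0.0036] (693.503173828125, 50.90504837036133) (70.25108337402344, 64.47266387939453) 84.47260284423828 0.01446166470461352 365
socket [0.5185 0.2574 0.0152]
barrel [ 0.4426 -0.2758  0.0403]
hinge [ 0.5486 -0.3051  0.0099]
plate [ 0.4922 -0.2799  0.0404]
dot [ 0.5682 -0.0035  0.0244]
jar [0.7479 0.1656 0.0454]
```

```bash
cat >> h.py <<'E'
def go(p,yaw):
    "print tool-frame shift (m) and z-turn (deg) to reach TCP p with tool x at yaw deg"
    s=bot.sense(); R=np.array(s["orientation"]); d=R.T@(np.array(p)-s["eef_pos"])
    y=np.deg2rad(yaw); c,n=np.cos(y),np.sin(y); G=np.array([[c,n,0],[n,-c,0],[0,0,-1]])
    from scipy.spatial.transform import Rotation as Ro
    print("SHIFT",d,"TURN",Ro.from_matrix(R.T@G).as_rotvec(degrees=True))
def st():
    s=bot.sense(); R=np.array(s["orientation"]); print("t",s["clock"],"tcp",np.array(s["eef_pos"]),"yaw",np.degrees(np.arctan2(R[1,0],R[0,0])),"F",np.array(s["ft_force"]),"w",s["gripper_width"],"g",s["grip_force"],"q",np.array(s["joint_pos"]))
E
python3 -m handwheel '0.439 0.248 0 0 0 0 0.087;0.439 0.248 0 0 0 0 0.087;0.439 0.248 0 0 0 0 0.087;0.439 0.248 0 0 0 0 0.087;0.439 0.248 0 0 0 0 0.087;0.439 0.248 0 0 0 0 0.087;0.439 0.248 0 0 0 0 0.087;0.439 0.248 0 0 0 0 0.087;0.439 0.248 0 0 0 0 0.087;0.439 0.248 0 0 0 0 0.087;0.439 0.248 0 0 0 0 0.087'
python3 - <<'E'
from h import *
st(); im,P=grab("wrist"); np.savez("wb",im=im,P=P); cv2.imwrite("pics/wb.png",cv2.resize(im,(768,576)))
go((0.49,-0.28,0.2),-14)
E
```

```text
clock: 1.48
eef_pos: [0.5172, 0.2587, 0.1924]
orientation: [[0.97, -0.244, -0.0], [-0.244, -0.97, 0.0], [-0.0, 0.0, -1.0]]
ft_force: [-0.1, 0.4, 0.0]
gripper_width: 0.0873
grip_force: 0.0
t 1.475 tcp [0.5172 0.2587 0.1924] yaw -14.10075065228676 F [-0.1411  0.4134  0.0248] w 0.08730516126057321 g 0.0 q [ 0.7437  0.3057 -0.1101 -0.0003 -1.1553  0.5811]
SHIFT [ 0.1048  0.5293 -0.0076] TURN [-0.003   0.0121 -0.0775]
```

View pics/wb.png

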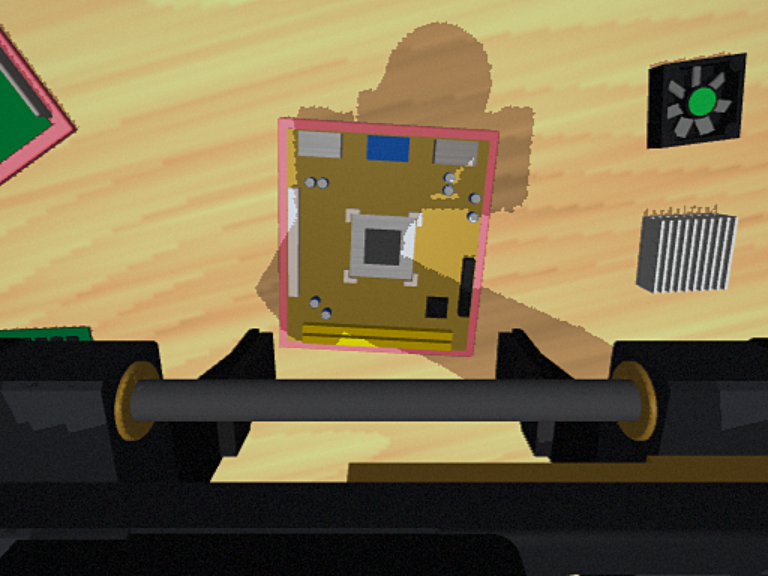

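Run:
```python
from h import *
z=np.load("wb.npz"); im=z["im"]; c=im[130:200,220:295]; cv2.imwrite("pics/wbc.png",cv2.resize(c,None,fx=8,fy=8,interpolation=cv2.INTER_NEAREST))
```

```text
(no output)
```

View pics/wbc.png

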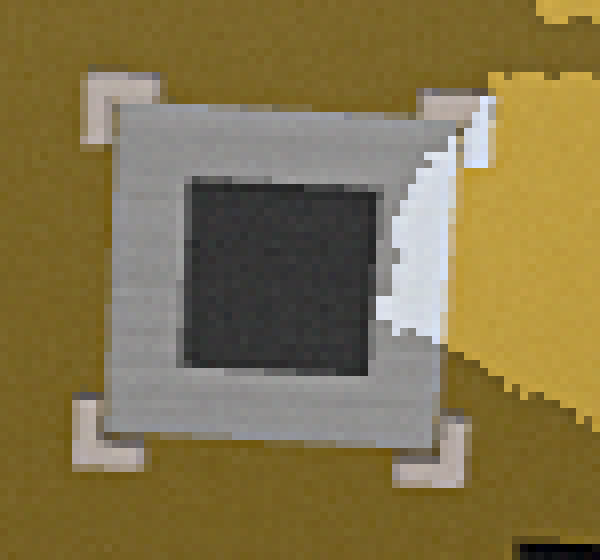

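```bash
python3 -m handwheel '0.105 0.529 -0.008 0 0 0 0.087;0.105 0.529 -0.008 0 0 0 0.087;0.105 0.529 -0.008 0 0 0 0.087;0.105 0.529 -0.008 0 0 0 0.087;0.105 0.529 -0.008 0 0 0 0.087;0.105 0.529 -0.008 0 0 0 0.087;0.105 0.529 -0.008 0 0 0 0.087;0.105 0.529 -0.008 0 0 0 0.087;0.105 0.529 -0.008 0 0 0 0.087;0.105 0.529 -0.008 0 0 0 0.087;0.105 0.529 -0.008 0 0 0 0.087'
python3 - <<'E'
from h import *
st(); im,P=grab("wrist"); np.savez("wj",im=im,P=P); cv2.imwrite("pics/wj.png",cv2.resize(im[:280],(768,420)))
E
```

```text
clock: 2.9
eef_pos: [0.4902, -0.2796, 0.2004]
orientation: [[0.97, -0.244, -0.0], [-0.244, -0.97, 0.0], [-0.0, -0.0, -1.0]]
ft_force: [-0.2, 0.8, -0.6]
gripper_width: 0.087
grip_force: 0.0
t 2.9 tcp [ 0.4902 -0.2796  0.2004] yaw -14.118989271078792 F [-0.2273  0.7609 -0.5624] w 0.0870417366499016 g 0.0 q [-0.2314  0.2763 -0.131  -0.0003 -1.1638  1.5559]
```

View pics/wj.png

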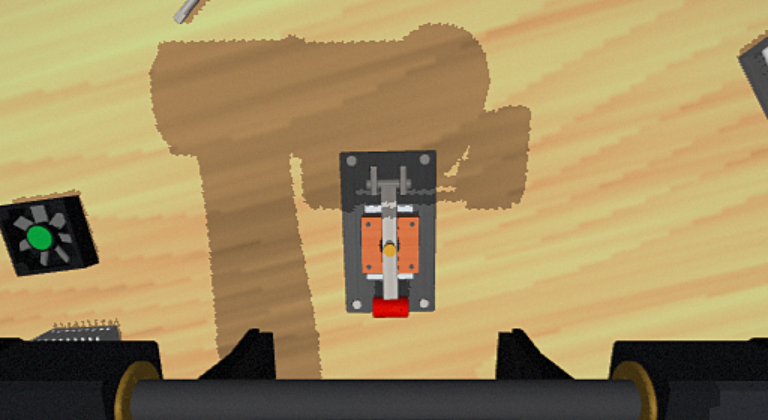

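The board crop shows the four guide outer corners at crop pixels (81,71), (495,96), (470,487), (72,470). The jig view shows the base corners (340,152), (436,151), (434,312), (346,312), the copper plate around (390,245) and the red barrel at (391,308).

```bash
cat >> h.py <<'E'
def ray(px,z,pos,yaw):
    "wrist pixels -> world at height z, given TCP pos and yaw deg"
    i=bot.camera_info("wrist"); K=np.array(i["camera_matrix"]); y=np.deg2rad(yaw); c,n=np.cos(y),np.sin(y)
    T=np.eye(4); T[:3,:3]=[[c,n,0],[n,-c,0],[0,0,-1]]; T[:3,3]=pos; M=T@np.array(i["tool_from_camera"])
    px=np.atleast_2d(np.array(px,float)); D=np.c_[(px-K[:2,2])/[K[0,0],K[1,1]],np.ones(len(px))]@M[:3,:3].T
    return (M[:3,3]+D*((z-M[2,3])/D[:,2])[:,None])[:,:2]
def quad(W):
    "W corners TL,TR,BR,BL -> centre, yaw of image-up axis, sizes"
    ux=(W[0]+W[1]-W[2]-W[3])/2; uy=(W[0]+W[3]-W[1]-W[2])/2
    print("c",W.mean(0),"yawx",np.degrees(np.arctan2(ux[1],ux[0])),"yawy-90",np.degrees(np.arctan2(uy[1],uy[0]))-90,"size",np.hypot(*ux),np.hypot(*uy))
def blob(im,P,pos,yaw,z,lo,hi,roi):
    hsv=cv2.cvtColor(im,cv2.COLOR_BGR2HSV); m=cv2.inRange(hsv,lo,hi); k=np.zeros_like(m); a,b,c,d=roi; k[b:d,a:c]=m[b:d,a:c]
    v,u=np.nonzero(k); W=ray(np.c_[u,v],z,pos,yaw); c,wh,an=cv2.minAreaRect((W*1000).astype(np.float32)); print("blob n",len(u),"c",np.array(c),"mean",W.mean(0)*1000,"wh",np.array(wh),"ang",an)
    return W
E
python3 - <<'E'
from h import *
p=(0.5172,0.2587,0.1924)
f=lambda q:np.array(q)/8+[220,130]-.5
quad(ray(f([(81,71),(495,96),(470,487),(72,470)]),.018,p,-14.1))
quad(ray(f([(115,102),(458,122),(437,448),(104,432)]),.012,p,-14.1))
p=(.4902,-.2796,.2004)
g=lambda q:np.array(q)/1.5-.3
quad(ray(g([(340,152),(436,151),(434,312),(346,312)]),.008,p,-14.12))
z=np.load("wj.npz");im=z["im"];P=z["P"]
print(cv2.cvtColor(im,cv2.COLOR_BGR2HSV)[[205,165],[260,245]])
blob(im,P,p,-14.12,.036,(0,200,100),(5,255,255),(240,190,285,220))
blob(im,P,p,-14.12,.022,(6,100,100),(12,255,255),(235,135,285,190))
E
```

```text
c [0.5198 0.2613] yawx -16.707127604565393 yawy-90 -17.13107543814533 size 0.06223651369629698 0.06299091471342987
c [0.5197 0.2616] yawx -17.032251065769497 yawy-90 -17.22987257834552 size 0.052471662466681744 0.05327283935085133
c [ 0.4986 -0.2844] yawx -13.335993501275608 yawy-90 -13.882241997352622 size 0.13895687813831564 0.07902093323932995
[[  1 255 218]
 [ 10 180 211]]
blob n 288 c [ 444.4716 -271.9371] mean [ 443.9511 -271.6751] wh [27.6794 17.1495] ang 75.84001159667969
blob n 985 c [ 492.7452 -283.6924] mean [ 492.9191 -283.6254] wh [47.4237 45.6818] ang 75.83110046386719
```

```bash
python3 -m handwheel '-0.046 0.003 0.06 0 0 0 0.06;-0.046 0.003 0.12 0 0 0 0.06;-0.046 0.003 0.15 0 0 0 0.06;-0.046 0.003 0.17 0 0 0 0.06;-0.046 0.003 0.183 0 0 0 0.06;-0.046 0.003 0.183 0 0 0 0.06;-0.046 0.003 0.183 0 0 0 0.02;-0.046 0.003 0.183 0 0 0 0.02;-0.046 0.003 0.183 0 0 0 0.02;-0.046 0.003 0.183 0 0 0 0.02;-0.046 0.003 0.183 0 0 0 0.02' 15
```

```text
clock: 4.32
eef_pos: [0.4448, -0.2725, 0.0176]
orientation: [[0.969, -0.245, 0.0], [-0.245, -0.969, -0.0], [0.0, 0.0, -1.0]]
ft_force: [-0.3, -0.3, 0.4]
gripper_width: 0.0223
grip_force: 0.0
```

Run:
```python
from h import *
st(); im,P=grab("wrist"); cv2.imwrite("pics/w3.png",im[100:384])
```

```text
t 4.325 tcp [ 0.4448 -0.2725  0.0176] yaw -14.201171883760239 F [-0.2868 -0.2637  0.379 ] w 0.022347382186307073 g 0.0 q [-0.2383  0.4124 -0.4637  0.     -0.6946  1.5612]
```

View pics/w3.png

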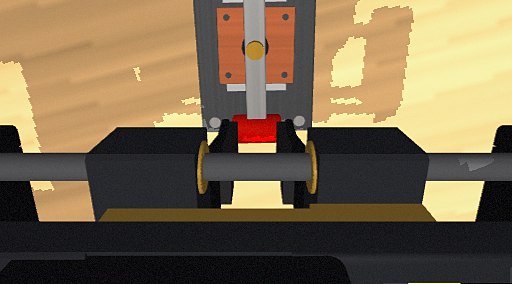

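```bash
python3 -m handwheel '0 0 0 0 0 0 0;0 0 0 0 0 0 0' 15
```

```text
clock: 4.62
eef_pos: [0.4447, -0.2724, 0.0174]
orientation: [[0.969, -0.245, -0.0], [-0.245, -0.969, -0.0], [-0.0, 0.0, -1.0]]
ft_force: [-1.0, -0.5, 0.0]
gripper_width: 0.0074
grip_force: 0.0
```

Run:
```python
from h import *
st(); im,P=grab("wrist"); cv2.imwrite("pics/w4.png",cv2.resize(im[190:320,170:350],None,fx=4,fy=4))
for v in range(200,320,8): print(v,*[np.round(P[v,u]*1000) for u in (238,248,259,270,280)])
```

```text
t 4.625 tcp [ 0.4447 -0.2724  0.0174] yaw -14.19742021366179 F [-0.9834 -0.4668  0.0122] w 0.007356434524930945 g 0.0 q [-0.2382  0.4126 -0.4637  0.     -0.6945  1.5612]
200 [ 457. -262.    8.] [ 465. -272.   39.] [ 464. -278.   40.] [ 451. -284.    7.] [ 450. -290.    8.]
208 [ 452. -260.    8.] [ 460. -271.   40.] [ 459. -277.   40.] [ 446. -282.    9.] [ 444. -289.    7.]
216 [ 456. -263.   37.] [ 455. -269.   40.] [ 454. -276.   39.] [ 451. -282.   38.] [ 449. -288.   36.]
224 [ 457. -265.   55.] [ 456. -270.   53.] [ 449. -275.   42.] [ 452. -282.   52.] [ 447. -287.   43.]
232 [ 458. -266.   67.] [ 455. -270.   63.] [ 446. -274.   45.] [ 452. -281.   64.] [ 452. -286.   66.]
240 [ 457. -266.   75.] [ 454. -270.   72.] [ 440. -272.   43.] [ 452. -281.   72.] [ 453. -286.   76.]
248 [ 457. -267.   84.] [ 451. -269.   74.] [ 414. -266.    1.] [ 452. -281.   81.] [ 453. -285.   85.]
256 [ 478. -275.  133.] [ 476. -278.  131.] [ 476. -281.  131.] [ 475. -284.  132.] [ 474. -287.  132.]
264 [ 476. -275.  134.] [ 476. -278.  135.] [ 476. -281.  136.] [ 474. -283.  134.] [ 474. -286.  135.]
272 [ 475. -275.  136.] [ 473. -277.  134.] [ 473. -280.  135.] [ 472. -283.  135.] [ 471. -286.  135.]
280 [ 471. -273.  134.] [ 471. -276.  135.] [ 470. -279.  134.] [ 469. -282.  135.] [ 468. -285.  134.]
288 [ 444. -264.   96.] [ 444. -268.   96.] [ 379. -257.   -0.] [ 442. -277.   97.] [ 453. -283.  115.]
296 [ 441. -263.   96.] [ 440. -267.   97.] [ 372. -256.    0.] [ 437. -276.   96.] [ 450. -282.  115.]
304 [ 437. -262.   97.] [ 436. -266.   97.] [ 365. -254.    0.] [ 434. -275.   97.] [ 448. -282.  118.]
312 [ 468. -273.  143.] [ 468. -276.  145.] [ 467. -279.  145.] [ 467. -281.  145.] [ 466. -284.  145.]
```

View pics/w4.png

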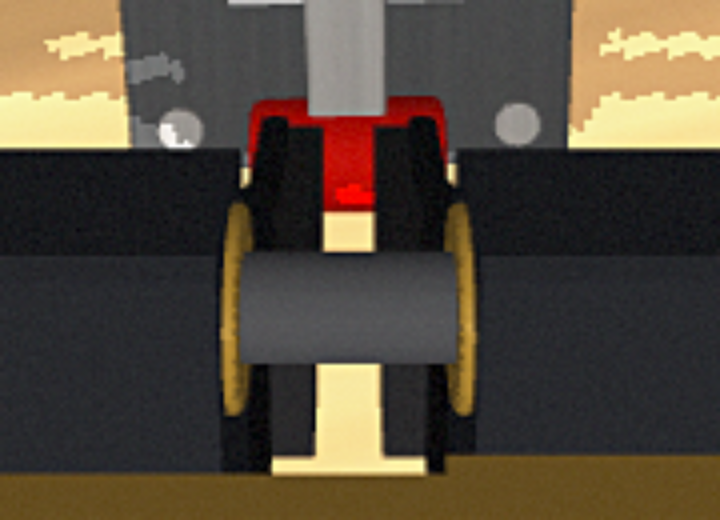

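The closed fingers sit on top of the barrel (display (350,150)): their tips show at about z 47 mm although the TCP reads 17 mm. I'll open, go down a little and test by closing.

```bash
python3 -m handwheel '0 0 0 0 0 0 0.06;0 0 0 0 0 0 0.06;0 0 0 0 0 0 0.06;0 0 0 0 0 0 0.06;0 0 0.003 0 0 0 0.06;0 0 0.006 0 0 0 0.06;0 0 0.006 0 0 0 0.02;0 0 0.006 0 0 0 0.02;0 0 0.006 0 0 0 0.02;0 0 0.006 0 0 0 0.02' 8
python3 - <<'E'
from h import *
st(); im,P=grab("wrist"); cv2.imwrite("pics/w5.png",cv2.resize(im[190:320,170:350],None,fx=4,fy=4))
for v in range(208,256,4): print(v,*[np.round(P[v,u]*1000) for u in (230,238,248,259,270,280,286)])
E
```

```text
clock: 5.92
eef_pos: [0.4448, -0.2725, 0.0115]
orientation: [[0.969, -0.245, 0.0], [-0.245, -0.969, -0.0], [0.0, 0.0, -1.0]]
ft_force: [0.2, -0.2, 0.3]
gripper_width: 0.0295
grip_force: 8.0
t 5.925 tcp [ 0.4448 -0.2725  0.0115] yaw -14.197768716723512 F [ 0.2343 -0.2233  0.2873] w 0.029462973233888374 g 7.999942302703857 q [-0.2382  0.4216 -0.469   0.     -0.68    1.5612]
208 [ 455. -256.    9.] [ 453. -261.    7.] [ 462. -271.   39.] [ 461. -278.   40.] [ 448. -282.    9.] [ 446. -289.    8.] [ 445. -293.    8.]
212 [ 452. -255.    7.] [ 451. -260.    8.] [ 460. -271.   40.] [ 458. -277.   39.] [ 445. -282.    8.] [ 443. -288.    8.] [ 442. -292.    8.]
216 [ 449. -254.    9.] [ 448. -259.    8.] [ 458. -270.   41.] [ 456. -276.   41.] [ 442. -281.    8.] [ 440. -288.    7.] [ 440. -292.    9.]
220 [ 446. -253.    7.] [ 456. -263.   37.] [ 455. -269.   39.] [ 453. -276.   40.] [ 452. -282.   39.] [ 450. -288.   38.] [ 436. -291.    8.]
224 [ 457. -260.   46.] [ 454. -263.   40.] [ 453. -269.   41.] [ 451. -275.   40.] [ 450. -281.   41.] [ 449. -287.   41.] [ 450. -290.   46.]
228 [
[... 302 characters left out ...]
49.] [ 449. -262.   45.] [ 447. -268.   44.] [ 446. -274.   45.] [ 444. -280.   45.] [ 443. -286.   45.] [ 450. -289.   62.]
240 [ 450. -258.   49.] [ 446. -261.   45.] [ 445. -267.   45.] [ 443. -273.   43.] [ 442. -279.   45.] [ 440. -285.   45.] [ 449. -289.   65.]
244 [ 448. -258.   51.] [ 444. -261.   44.] [ 442. -266.   43.] [ 441. -273.   44.] [ 439. -279.   44.] [ 438. -284.   44.] [ 447. -288.   66.]
248 [ 446. -257.   52.] [ 421. -252.    1.] [ 418. -259.   -0.] [ 416. -267.   -0.] [ 414. -275.   -0.] [ 413. -282.   -0.] [ 445. -288.   65.]
252 [ 444. -257.   52.] [ 417. -251.    0.] [ 416. -258.    1.] [ 413. -266.   -1.] [ 411. -274.   -1.] [ 409. -281.   -1.] [ 443. -287.   66.]
```

View pics/w5.png

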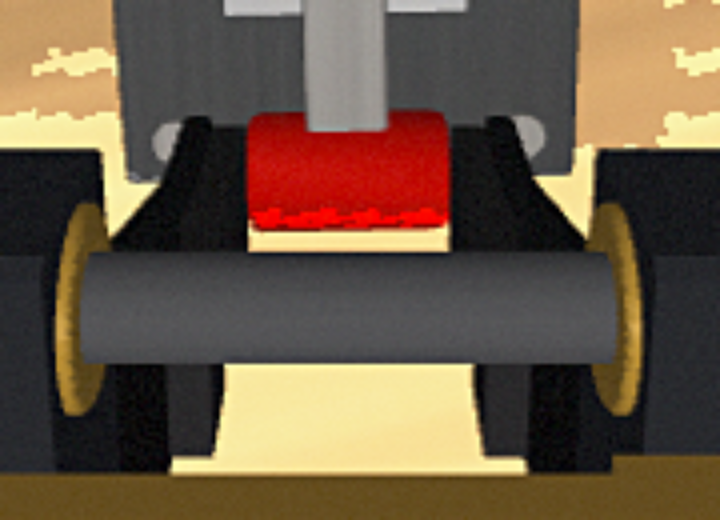

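Confirmed: the fingers grip only the barrel's top, and the real tips sit about 30 mm behind the reported TCP. I'll regrasp 22 mm deeper.

```bash
python3 -m handwheel '0 0 0 0 0 0 0.05;0 0 0 0 0 0 0.05;0 0 0.008 0 0 0 0.05;0 0 0.016 0 0 0 0.05;0 0 0.022 0 0 0 0.05;0 0 0.022 0 0 0 0.02;0 0 0.022 0 0 0 0.02;0 0 0.022 0 0 0 0.02;0 0 0.022 0 0 0 0.02' 15
```

```text
clock: 7.1
eef_pos: [0.445, -0.2725, -0.0103]
orientation: [[0.97, -0.245, 0.001], [-0.245, -0.97, -0.0], [0.001, 0.0, -1.0]]
ft_force: [0.0, 0.4, -0.8]
gripper_width: 0.0297
grip_force: 15.0
```

```bash
python3 -m handwheel '0.0013 0 -0.0159 0 0 0 0.02;0.0051 0 -0.0315 0 0 0 0.02;0.0113 0 -0.0462 0 0 0 0.02;0.0198 0 -0.0597 0 0 0 0.02;0.0303 0 -0.0717 0 0 0 0.02;0.0426 0 -0.0819 0 0 0 0.02;0.0564 0 -0.09 0 0 0 0.02;0.0713 0 -0.0958 0 0 0 0.02;0.087 0 -0.0991 0 0 0 0.02;0.1029 0 -0.1 0 0 0 0.02;0.1188 0 -0.0982 0 0 0 0.02;0.1304 0 -0.0953 0 0 0 0.02'
```

```text
clock: 8.6
eef_pos: [0.5728, -0.3022, 0.0854]
orientation: [[0.97, -0.244, 0.002], [-0.244, -0.97, 0.002], [0.002, -0.003, -1.0]]
ft_force: [1.2, 8.9, 2.3]
gripper_width: 0.0299
grip_force: 15.0
```

```bash
python3 -m handwheel '0 0 0 0 0 0 0.06;0 0 0 0 0 0 0.06;0 0 0 0 0 0 0.06;0 0 -0.05 0 0 0 0.06;0 0 -0.09 0 0 0 0.06;-0.05 0 -0.1 0 0 0 0.087;-0.08 0 -0.1 0 0 0 0.087;-0.08 0 -0.1 0 0 0 0.087;-0.08 0 -0.1 0 0 0 0.087'
python3 - <<'E'
from h import *
st(); im,P=grab("wrist"); np.savez("wp",im=im,P=P); cv2.imwrite("pics/wp.png",im[:280])
s=bot.sense(); blob(im,P,s["eef_pos"],-14.12,.022,(6,100,60),(12,255,255),(200,100,320,240))
E
```

```text
clock: 9.72
eef_pos: [0.4939, -0.2851, 0.1851]
orientation: [[0.969, -0.246, 0.001], [-0.246, -0.969, -0.0], [0.001, 0.0, -1.0]]
ft_force: [-0.1, -0.1, -0.3]
gripper_width: 0.0849
grip_force: 0.0
t 9.725 tcp [ 0.4939 -0.2851  0.1851] yaw -14.21502739055032 F [-0.0556 -0.1061 -0.3202] w 0.08489194318202434 g 0.0 q [-0.2394  0.2969 -0.1419  0.0003 -1.1311  1.562 ]
blob n 1536 c [ 493.5129 -283.6617] mean [ 494.323  -283.7646] wh [47.9992 49.1524] ang 75.83204650878906
```

View pics/wp.png

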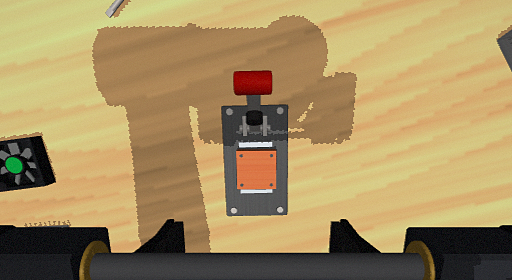

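The arm stays open (barrel at (253,82)) and the plate is clear at (257,170). I'll grasp the plate now.

```bash
python3 -m handwheel '-0.001 -0.001 0.06 0 0 0 0.08;-0.001 -0.001 0.12 0 0 0 0.08;-0.001 -0.001 0.16 0 0 0 0.08;-0.001 -0.001 0.185 0 0 0 0.08;-0.001 -0.001 0.203 0 0 0 0.08;-0.001 -0.001 0.203 0 0 0 0.08;-0.001 -0.001 0.203 0 0 0 0.04;-0.001 -0.001 0.203 0 0 0 0.04;-0.001 -0.001 0.203 0 0 0 0.04;-0.001 -0.001 0.203 0 0 0 0.04;-0.001 -0.001 0.203 0 0 0 0.04' 25
python3 -m handwheel '0 0 -0.02 0 0 0 0.04;0 0 -0.05 0 0 0 0.04;0 0 -0.1 0 0 0 0.04;0 0 -0.12 0 0 0 0.04;0 0 -0.12 0 0 0 0.04'
python3 - <<'E'
from h import *
st(); im,P=grab("wrist"); np.savez("wq",im=im,P=P); cv2.imwrite("pics/wq.png",cv2.resize(im[150:320,150:370],None,fx=3,fy=3))
for v in range(190,250,4): print(v,*[np.round(P[v,u]*1000) for u in (215,240,256,275,295)])
go((0.5198,0.2614,0.102),-17)
E
```

```text
clock: 11.15
eef_pos: [0.4931, -0.2837, -0.0177]
orientation: [[0.969, -0.245, 0.001], [-0.245, -0.969, -0.0], [0.001, 0.0, -1.0]]
ft_force: [-0.5, 0.3, 2.8]
gripper_width: 0.0476
grip_force: 25.0
clock: 11.78
eef_pos: [0.4935, -0.2836, 0.1029]
orientation: [[0.969, -0.246, 0.003], [-0.246, -0.969, -0.0], [0.003, -0.0, -1.0]]
ft_force: [-0.1, 0.6, -2.9]
gripper_width: 0.0481
grip_force: 25.0
t 11.775 tcp [ 0.4935 -0.2836  0.1029] yaw -14.217105074602916 F [-0.1114  0.5993 -2.8811] w 0.04814507676549044 g 24.996442794799805 q [-0.2372  0.3696 -0.2586 -0.0005 -0.9396  1.5602]
190 [ 495. -240.   -0.] [ 491. -265.    8.] [ 486. -281.    7.] [ 482. -299.    7.] [ 477. -318.    8.]
194 [ 491. -238.    0.] [ 487. -264.    8.] [ 483. -280.    8.] [ 478. -298.    9.] [ 473. -317.    9.]
198 [ 522. -266.  133.] [ 519. -280.  134.] [ 516. -289.  133.] [ 514. -299.  134.] [ 512. -310.  136.]
202 [ 522. -267.  141.] [ 519. -280.  142.] [ 516. -289.  140.] [ 514. -299.  141.] [ 511. -309.  141.]
206 [ 520. -267.  143.] [ 517. -280.  143.] [ 515. -288.  142.] [ 512. -298.  143.] [ 509. -309.  142.]
[... 397 characters left out ...]
 -307.  143.]
226 [ 509. -264.  143.] [ 505. -277.  142.] [ 503. -285.  142.] [ 501. -296.  143.] [ 498. -306.  143.]
230 [ 507. -263.  143.] [ 503. -276.  143.] [ 501. -285.  143.] [ 499. -295.  142.] [ 496. -306.  143.]
234 [ 505. -262.  143.] [ 501. -276.  142.] [ 499. -284.  142.] [ 496. -294.  142.] [ 494. -305.  143.]
238 [ 502. -262.  143.] [ 499. -275.  142.] [ 497. -284.  144.] [ 494. -294.  142.] [ 492. -305.  143.]
242 [ 500. -261.  142.] [ 496. -274.  142.] [ 494. -283.  142.] [ 492. -293.  143.] [ 489. -304.  143.]
246 [ 498. -260.  143.] [ 494. -274.  143.] [ 492. -283.  143.] [ 489. -293.  142.] [ 486. -304.  142.]
SHIFT [-0.1072 -0.5346 -0.0003] TURN [-0.0491  0.041   2.7657]
```

View pics/wq.png

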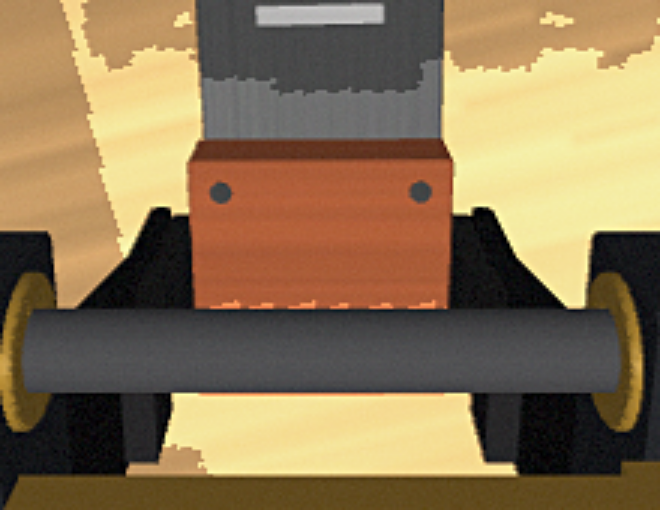

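```bash
python3 -m handwheel '-0.107 -0.535 0 0 0 2.8 0.04;-0.107 -0.535 0 0 0 2.8 0.04;-0.107 -0.535 0 0 0 2.8 0.04;-0.107 -0.535 0 0 0 2.8 0.04;-0.107 -0.535 0 0 0 2.8 0.04;-0.107 -0.535 0 0 0 2.8 0.04;-0.107 -0.535 0 0 0 2.8 0.04;-0.107 -0.535 0 0 0 2.8 0.04;-0.107 -0.535 0 0 0 2.8 0.04;-0.107 -0.535 0 0 0 2.8 0.04;-0.107 -0.535 0 0 0 2.8 0.04;-0.107 -0.535 0 0 0 2.8 0.04'
python3 - <<'E'
from h import *
st(); go((0.5198,0.2614,-0.009),-17)
E
```

```text
clock: 13.32
eef_pos: [0.5198, 0.2597, 0.1008]
orientation: [[0.956, -0.294, -0.002], [-0.294, -0.956, -0.001], [-0.001, 0.002, -1.0]]
ft_force: [0.8, -0.5, -3.0]
gripper_width: 0.0477
grip_force: 25.0
t 13.325 tcp [0.5198 0.2597 0.1008] yaw -17.086753072087827 F [ 0.7827 -0.4501 -3.0099] w 0.047743099987494854 g 24.996503591537476 q [ 0.7418  0.3927 -0.2273 -0.0003 -0.9531  0.5309]
SHIFT [-0.0004 -0.0018  0.1098] TURN [ 0.1081  0.0773 -0.0867]
```

```bash
python3 -m handwheel '0 0 0.04 0 0 0 0.04;0 0 0.08 0 0 0 0.04;0 0 0.09 0 0 0 0.04;0 0 0.09 0 0 0 0.04'
python3 - <<'E'
from h import *
st(); im,P=grab("wrist"); np.savez("wr",im=im,P=P); cv2.imwrite("pics/wr.png",cv2.resize(im[130:320,150:370],None,fx=3,fy=3))
go((0.5198,0.2614,-0.013),-17)
E
```

```text
clock: 13.82
eef_pos: [0.5208, 0.2607, 0.0119]
orientation: [[0.956, -0.293, 0.0], [-0.293, -0.956, -0.001], [0.0, 0.001, -1.0]]
ft_force: [0.1, 0.3, -2.2]
gripper_width: 0.0476
grip_force: 25.0
t 13.825 tcp [0.5208 0.2607 0.0119] yaw -17.027415536220534 F [ 0.1323  0.3109 -2.2299] w 0.047640858033852346 g 24.996737837791443 q [ 0.7424  0.5012 -0.316   0.0007 -0.754   0.5308]
SHIFT [-0.0016  0.0007  0.026 ] TURN [-0.0881 -0.0906 -0.0054]
```

View pics/wr.png

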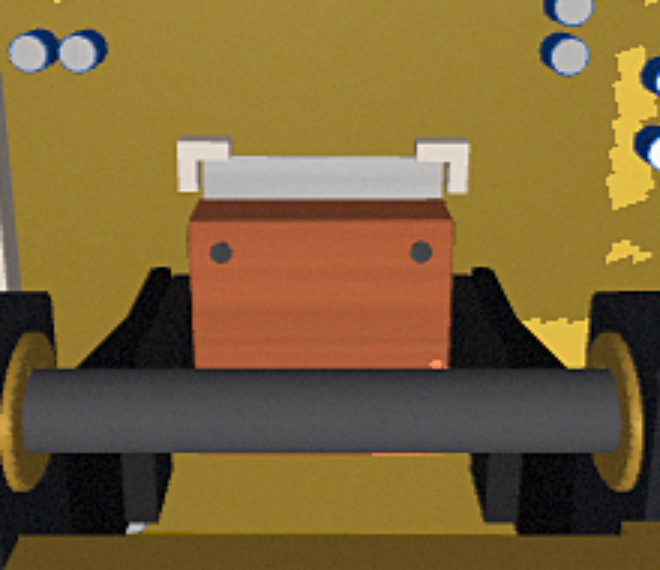

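The plate is square above the socket; the front guides' outer corners appear at crop (177,137) and (469,137).

Run:
```python
from h import *
p=(.5208,.2607,.0119); y=-17.03
W=ray(np.array([(177,137),(469,137)])/3+[150,130]-.4,.018,p,y); print(W, np.hypot(*(W[0]-W[1])), np.degrees(np.arctan2(*(W[0]-W[1])[::-1]))-90)
t=np.deg2rad(-17); ux=np.array([np.cos(t),np.sin(t)]); print(W.mean(0)-0.0314*ux)
```

```text
[[0.5594 0.2811]
 [0.5412 0.222 ]] 0.06186355731219871 -17.074348224529913
[0.5203 0.2607]
```

```bash
python3 -m handwheel '-0.001 0 0.008 0 0 0 0.04;-0.001 0 0.013 0 0 0 0.04;-0.001 0 0.017 0 0 0 0.04;-0.001 0 0.02 0 0 0 0.04;-0.001 0 0.023 0 0 0 0.04;-0.001 0 0.025 0 0 0 0.04;-0.001 0 0.026 0 0 0 0.04;-0.001 0 0.026 0 0 0 0.04'
```

```text
clock: 14.88
eef_pos: [0.5194, 0.2616, -0.0137]
orientation: [[0.956, -0.292, 0.0], [-0.292, -0.956, 0.0], [0.0, -0.0, -1.0]]
ft_force: [-1.8, 0.5, 1.8]
gripper_width: 0.0478
grip_force: 25.0
```

```bash
python3 -m handwheel '0 0 0 0 0 0 0.065;0 0 0 0 0 0 0.065;0 0 0 0 0 0 0.065;0 0 -0.03 0 0 0 0.065;0 0 -0.08 0 0 0 0.065;0 0 -0.14 0 0 0 0.087;0 0 -0.19 0 0 0 0.087;0 0 -0.2 0 0 0 0.087;0 0 -0.2 0 0 0 0.087'
python3 - <<'E'
from h import *
st(); im,P=grab("wrist"); np.savez("ws",im=im,P=P); s=bot.sense()
W=blob(im,P,s["eef_pos"],-17.0,.026,(4,100,60),(12,255,255),(220,130,295,205))
cv2.imwrite("pics/ws.png",cv2.resize(im[120:220,200:310],None,fx=5,fy=5))
go((0.4583,0.0135,0.16),-10)
E
```

```text
clock: 16.0
eef_pos: [0.5193, 0.2617, 0.186]
orientation: [[0.956, -0.293, 0.001], [-0.293, -0.956, 0.001], [0.0, -0.001, -1.0]]
ft_force: [-0.9, 0.1, -0.2]
gripper_width: 0.0859
grip_force: 0.0
t 16.0 tcp [0.5193 0.2617 0.186 ] yaw -17.013235619106712 F [-0.8918  0.105  -0.2121] w 0.08594023576479978 g 0.0 q [ 0.7449  0.3151 -0.1127 -0.0005 -1.1418  0.5292]
blob n 1548 c [519.7943 261.0605] mean [519.5256 261.0856] wh [47.5958 48.4953] ang 72.95743560791016
SHIFT [0.0148 0.2545 0.0249] TURN [ 0.0626  0.0879 -7.0165]
```

View pics/ws.png

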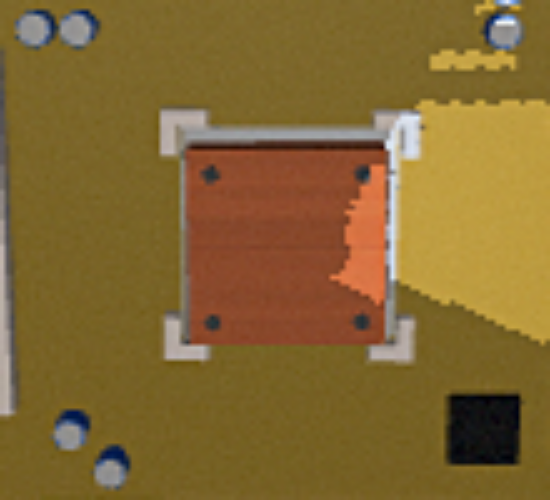

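The plate lies square and inside all four guides. Next I'll look at the heatsink.

```bash
python3 -m handwheel '0.015 0.255 0 0 0 -7 0.087;0.015 0.255 0 0 0 -7 0.087;0.015 0.255 0 0 0 -7 0.087;0.015 0.255 0 0 0 -7 0.087;0.015 0.255 0.025 0 0 -7 0.087;0.015 0.255 0.025 0 0 -7 0.087;0.015 0.255 0.025 0 0 -7 0.087'
python3 - <<'E'
from h import *
z=np.load("ws.npz"); print("plate z",np.nanmedian(z["P"][155:185,240:270,2]))
st(); im,P=grab("wrist"); np.savez("wh",im=im,P=P)
Q=P[60:215,150:360]; m=(Q[...,2]>0.006)&(Q[...,2]<0.05); n,l,S,C=cv2.connectedComponentsWithStats(m.astype(np.uint8))
for i in range(1,n):
    if S[i,4]>150:
        q=Q[l==i]; r=cv2.minAreaRect((q[:,:2]*1000).astype(np.float32)); t=q[q[:,2]>.02]; print(S[i],r,np.nanpercentile(q[:,2],[50,95,99])); 
        if len(t)>50: print(cv2.minAreaRect((t[:,:2]*1000).astype(np.float32)), len(t))
cv2.imwrite("pics/wh.png",cv2.resize(im[60:240,150:380],None,fx=3,fy=3))
E
```

```text
clock: 16.92
eef_pos: [0.4595, 0.0137, 0.1604]
orientation: [[0.985, -0.173, -0.001], [-0.173, -0.985, -0.001], [-0.001, 0.001, -1.0]]
ft_force: [1.0, -0.0, 0.6]
gripper_width: 0.0871
grip_force: 0.0
plate z 0.025988140362208145
t 16.925 tcp [0.4595 0.0137 0.1604] yaw -9.95305769095654 F [ 1.0107 -0.0075  0.5707] w 0.0870642516461307 g 0.0 q [ 0.3852  0.1309 -0.4282  0.0004 -1.0129  1.0117]
[  73    0   60   40 1532] ((559.8071899414062, 0.4997100830078125), (60.083412170410156, 39.1226921081543), 83.1532211303711) [0.0192 0.021  0.0215]
((559.2555541992188, 0.4990806579589844), (59.832115173339844, 38.04819869995117), 83.03540802001953) 408
[  78   90   55   56 2120] ((453.90069580078125, 17.208845138549805), (59.78929138183594, 60.35770034790039), 78.7537612915039) [0.0259 0.0289 0.0295]
((453.90069580078125, 17.208845138549805), (59.78929138183594, 60.35770034790039), 78.7537612915039) 1197
```

View pics/wh.png

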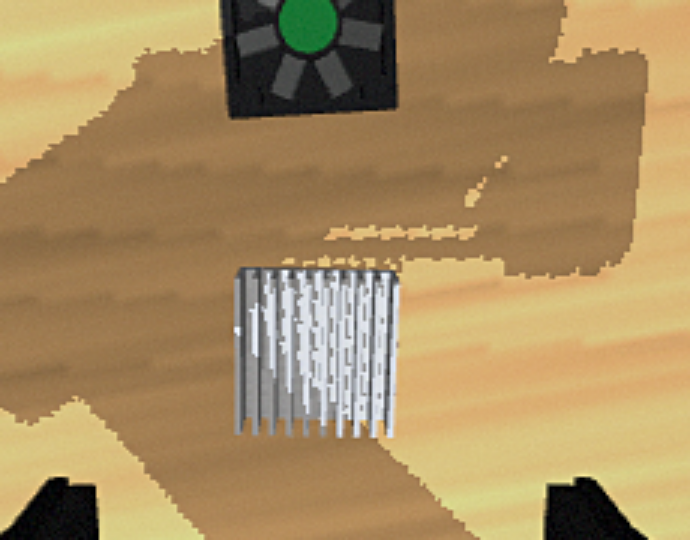

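The heatsink (crop (315,350)) has fins along the tool's x and is well measured: centre (453.9, 17.2) mm, yaw −11.25°. I'll grasp across its sides.

```bash
python3 -m handwheel '-0.006 -0.003 0.04 0 0 1.3 0.087;-0.006 -0.003 0.09 0 0 1.3 0.087;-0.006 -0.003 0.13 0 0 1.3 0.087;-0.006 -0.003 0.16 0 0 1.3 0.087;-0.006 -0.003 0.175 0 0 1.3 0.087;-0.006 -0.003 0.182 0 0 1.3 0.087;-0.006 -0.003 0.182 0 0 1.3 0.087;-0.006 -0.003 0.182 0 0 1.3 0.05;-0.006 -0.003 0.182 0 0 1.3 0.05;-0.006 -0.003 0.182 0 0 1.3 0.05;-0.006 -0.003 0.182 0 0 1.3 0.05' 20
python3 -m handwheel '0 0 -0.02 0 0 0 0.05;0 0 -0.05 0 0 0 0.05;0 0 -0.1 0 0 0 0.05;0 0 -0.12 0 0 0 0.05;0 0 -0.12 0 0 0 0.05'
python3 - <<'E'
from h import *
st(); im,P=grab("wrist"); np.savez("wh2",im=im,P=P)
for v in range(185,235,3): print(v,*[np.round(P[v,u]*1000) for u in (220,240,256,275,292)])
go((0.5196,0.2611,0.102),-17)
E
```

```text
clock: 18.35
eef_pos: [0.4539, 0.0173, -0.0209]
orientation: [[0.981, -0.196, 0.0], [-0.196, -0.981, 0.0], [0.0, -0.0, -1.0]]
ft_force: [-1.0, 0.1, 2.5]
gripper_width: 0.0598
grip_force: 20.0
clock: 18.98
eef_pos: [0.4546, 0.0177, 0.1]
orientation: [[0.981, -0.196, 0.003], [-0.196, -0.981, 0.002], [0.003, -0.002, -1.0]]
ft_force: [-0.6, -0.4, -1.7]
gripper_width: 0.06
grip_force: 20.0
t 18.975 tcp [0.4546 0.0177 0.1   ] yaw -11.30871204319688 F [-0.5971 -0.4352 -1.6792] w 0.06000461789977466 g 19.999710023403168 q [ 0.3978  0.1923 -0.529  -0.0002 -0.8457  0.9758]
185 [488.  32. 128.] [486.  21. 126.] [484.  12. 127.] [482.   2. 125.] [480.  -8. 127.]
188 [486.  33. 126.] [486.  21. 134.] [482.  13. 127.] [482.   2. 133.] [478.  -7. 127.]
191 [485.  33. 127.] [486.  21. 139.] [480.  13. 127.] [481.   3. 137.] [477.  -7. 127.]
194 [483.  34. 126.] [485.  21. 144.] [479.  13. 127.] [482.   3. 144.] [475.  -7. 128.]
197 [481.  34. 127.] [484.  21. 143.] [477.  14. 127.] [482.   3. 150.] [473.  -6. 127.]
200 [479.  35. 127.] [482.  21. 145.] [475.  14. 125.] [480.   3. 149.] [471.  -6. 12
[... 345 characters left out ...]
64.  -5. 127.]
215 [470.  37. 126.] [475.  23. 146.] [466.  16. 127.] [472.   5. 149.] [462.  -5. 126.]
218 [469.  37. 128.] [473.  23. 146.] [464.  16. 127.] [471.   5. 149.] [461.  -4. 128.]
221 [467.  38. 127.] [472.  23. 147.] [463.  17. 128.] [469.   5. 150.] [459.  -4. 127.]
224 [465.  38. 128.] [471.  23. 148.] [461.  17. 127.] [467.   6. 148.] [457.  -4. 128.]
227 [464.  38. 129.] [469.  24. 147.] [459.  18. 127.] [466.   6. 149.] [455.  -3. 127.]
230 [462.  38. 130.] [468.  24. 150.] [457.  18. 127.] [464.   6. 148.] [453.  -3. 127.]
233 [461.  38. 132.] [466.  24. 149.] [455.  18. 127.] [463.   7. 149.] [451.  -3. 126.]
SHIFT [ 0.0171 -0.252  -0.0033] TURN [-0.0374  0.0086  5.6692]
```

```bash
python3 -m handwheel '0.017 -0.252 -0.003 0 0 5.7 0.05;0.017 -0.252 -0.003 0 0 5.7 0.05;0.017 -0.252 -0.003 0 0 5.7 0.05;0.017 -0.252 -0.003 0 0 5.7 0.05;0.017 -0.252 -0.003 0 0 5.7 0.05;0.017 -0.252 -0.003 0 0 5.7 0.05;0.017 -0.252 -0.003 0 0 5.7 0.05;0.017 -0.252 0.04 0 0 5.7 0.05;0.017 -0.252 0.07 0 0 5.7 0.05;0.017 -0.252 0.07 0 0 5.7 0.05;0.017 -0.252 0.07 0 0 5.7 0.05'
python3 - <<'E'
from h import *
st(); go((0.5196,0.2612,0.0051),-17)
E
```

```text
clock: 20.4
eef_pos: [0.5209, 0.2611, 0.0302]
orientation: [[0.956, -0.293, 0.002], [-0.293, -0.956, 0.001], [0.002, -0.002, -1.0]]
ft_force: [0.2, 0.9, -0.5]
gripper_width: 0.0595
grip_force: 20.0
t 20.4 tcp [0.5209 0.2611 0.0302] yaw -17.01928052594505 F [ 0.2444  0.8911 -0.5076] w 0.059467482451046584 g 19.999757409095764 q [ 0.7428  0.4761 -0.3018  0.0008 -0.7906  0.5304]
SHIFT [-0.0013  0.0003  0.0251] TURN [-0.0934 -0.0936 -0.0192]
```

```bash
python3 -m handwheel '-0.001 0 0.008 0 0 0 0.05;-0.001 0 0.015 0 0 0 0.05;-0.001 0 0.02 0 0 0 0.05;-0.001 0 0.02 0 0 0 0.05;-0.001 0 0.02 0 0 0 0.05'
python3 - <<'E'
from h import *
for _ in range(1): st(); go((0.5196,0.2612,0.0051),-17)
E
```

```text
clock: 21.02
eef_pos: [0.5191, 0.2616, 0.0088]
orientation: [[0.956, -0.292, 0.0], [-0.292, -0.956, 0.0], [0.0, -0.0, -1.0]]
ft_force: [-0.2, -0.1, -0.6]
gripper_width: 0.0601
grip_force: 20.0
t 21.025 tcp [0.5191 0.2616 0.0088] yaw -16.989606748254428 F [-0.2272 -0.0505 -0.6105] w 0.060062885160217495 g 19.999785125255585 q [ 0.7454  0.5038 -0.3217  0.0001 -0.7451  0.5288]
SHIFT [0.0006 0.0002 0.0037] TURN [-0.0081 -0.0105  0.0104]
```

```bash
python3 -m handwheel '0.0005 0 0.002 0 0 0 0.05;0.0005 0 0.003 0 0 0 0.05;0.0005 0 0.004 0 0 0 0.05;0.0005 0 0.004 0 0 0 0.05'; python3 -c "
from h import *
st()"
```

```text
clock: 21.52
eef_pos: [0.5194, 0.2613, 0.0052]
orientation: [[0.956, -0.292, 0.0], [-0.292, -0.956, 0.0], [0.0, -0.0, -1.0]]
ft_force: [-1.4, -0.3, 2.7]
gripper_width: 0.0597
grip_force: 20.0
t 21.525 tcp [0.5194 0.2613 0.0052] yaw -16.986221390722466 F [-1.4062 -0.3457  2.6628] w 0.059662433009490666 g 20.000267028808594 q [ 0.7446  0.5091 -0.3241  0.0002 -0.7374  0.5296]
```

Contact is made; release, rise and measure the heatsink's pose.

```bash
python3 -m handwheel '0 0 0 0 0 0 0.08;0 0 0 0 0 0 0.08;0 0 0 0 0 0 0.08;0 0 -0.04 0 0 0 0.08;0 0 -0.09 0 0 0 0.087;0 0 -0.15 0 0 0 0.087;0 0 -0.18 0 0 0 0.087;0 0 -0.18 0 0 0 0.087;0 0 -0.18 0 0 0 0.087'
cat >> h.py <<'E'
def comps(P,zlo,zhi,roi=(100,20,420,215),amin=100):
    a,b,c,d=roi; Q=P[b:d,a:c]; m=(Q[...,2]>zlo)&(Q[...,2]<zhi); n,l,S,C=cv2.connectedComponentsWithStats(m.astype(np.uint8),connectivity=8)
    for i in range(1,n):
        if S[i,4]>amin:
            q=Q[l==i]; r=cv2.minAreaRect((q[:,:2]*1000).astype(np.float32)); print(S[i],"c",np.array(r[0]),"wh",np.array(r[1]),"ang",round(r[2],2),"z",np.nanpercentile(q[:,2],[50,95]))
E
python3 - <<'E'
from h import *
st(); im,P=grab("wrist"); np.savez("wi",im=im,P=P)
comps(P,.033,.07); go((0.566,0.0,0.17),-7)
E
```

```text
clock: 22.65
eef_pos: [0.5186, 0.2609, 0.1836]
orientation: [[0.956, -0.293, -0.002], [-0.293, -0.956, -0.001], [-0.002, 0.001, -1.0]]
ft_force: [-0.6, 0.2, -0.9]
gripper_width: 0.0868
grip_force: 0.0
t 22.65 tcp [0.5186 0.2609 0.1836] yaw -17.017698999245 F [-0.6461  0.205  -0.8902] w 0.08678736640833924 g 0.0 q [ 0.7446  0.3169 -0.1163 -0.0008 -1.1395  0.5295]
[128 125   6  56 197] c [527.7292 289.0284] wh [ 3.355  60.4823] ang 73.12 z [0.0531 0.0549]
[133 125  12  56 348] c [525.4126 281.0386] wh [11.9917 60.4476] ang 73.19 z [0.0535 0.055 ]
[145 125   5  56 145] c [522.4877 271.6904] wh [ 4.6734 60.2256] ang 72.45 z [0.0538 0.055 ]
[150 125   6  56 149] c [520.5631 265.0553] wh [ 5.3723 60.0098] ang 74.1 z [0.0536 0.0549]
[157 125   6  56 125] c [518.1053 257.8521] wh [ 5.7595 60.5706] ang 72.95 z [0.0537 0.055 ]
[163 124   5  57 125] c [516.4876 251.5789] wh [ 4.749  60.3456] ang 73.23 z [0.0539 0.0553]
[167 125  17  56 555] c [513.1902 241.3239] wh [16.9794 60.4211] ang 73.45 z [0.0533 0.0549]
SHIFT [0.1218 0.2354 0.0134] TURN [  0.1272   0.13   -10.0123]
```

```bash
python3 -m handwheel '0.122 0.235 0.01 0 0 -10 0.087;0.122 0.235 0.01 0 0 -10 0.087;0.122 0.235 0.01 0 0 -10 0.087;0.122 0.235 0.01 0 0 -10 0.087;0.122 0.235 0.01 0 0 -10 0.087;0.122 0.235 0.01 0 0 -10 0.087;0.122 0.235 0.01 0 0 -10 0.087;0.122 0.235 0.01 0 0 -10 0.087'
python3 - <<'E'
from h import *
P=np.load("wi.npz")["P"][100:200,200:310]; m=(P[...,2]>.033)&(P[...,2]<.07); print("HS",cv2.minAreaRect((P[m][:,:2]*1000).astype(np.float32)))
st(); im,P=grab("wrist"); np.savez("wf",im=im,P=P)
comps(P,.006,.05)
s=bot.sense(); blob(im,P,s["eef_pos"],-7,.020,(45,100,40),(80,255,255),(200,100,320,215))
E
```

```text
clock: 23.7
eef_pos: [0.5673, 0.0024, 0.1747]
orientation: [[0.993, -0.12, -0.0], [-0.12, -0.993, 0.0], [-0.0, -0.0, -1.0]]
ft_force: [0.2, -0.1, 0.2]
gripper_width: 0.0869
grip_force: 0.0
HS ((519.5778198242188, 261.8939208984375), (60.0604362487793, 60.4435920715332), 73.05913543701172)
t 23.7 tcp [0.5673 0.0024 0.1747] yaw -6.8719221794959875 F [ 0.2397 -0.0923  0.168 ] w 0.08689719218447096 g 0.0 q [ 0.2897  0.3005 -0.1639 -0.0001 -1.1065  1.1612]
[301   0  19  15 120] c [ 701.0462 -177.1997] wh [ 6.324  19.6963] ang 32.44 z [0.0149 0.0165]
[  73    8   54   61 1818] c [696.8815  51.2916] wh [56.3566 56.3299] ang 76.2 z [0.0094 0.0112]
[ 134  121   52   51 1900] c [570.6192  -0.6059] wh [59.9357 59.8319] ang 82.93 z [0.019  0.0209]
[   0  140   37   55 1816] c [561.5311 177.4541] wh [43.4739 68.7603] ang 74.91 z [0.0118 0.028 ]
blob n 239 c [570.4678  -1.0119] mean [570.4978  -0.9776] wh [20.0255 19.1447] ang 82.9534912109375
```

```bash
python3 -m handwheel '0.0036 0.0026 0.05 0 0 0.2 0.087;0.0036 0.0026 0.1 0 0 0.2 0.087;0.0036 0.0026 0.15 0 0 0.2 0.087;0.0036 0.0026 0.175 0 0 0.2 0.087;0.0036 0.0026 0.19 0 0 0.2 0.087;0.0036 0.0026 0.198 0 0 0.2 0.087;0.0036 0.0026 0.198 0 0 0.2 0.087;0.0036 0.0026 0.198 0 0 0.2 0.05;0.0036 0.0026 0.198 0 0 0.2 0.05;0.0036 0.0026 0.198 0 0 0.2 0.05;0.0036 0.0026 0.198 0 0 0.2 0.05' 12
python3 -m handwheel '0 0 -0.02 0 0 0 0.05;0 0 -0.05 0 0 0 0.05;0 0 -0.1 0 0 0 0.05;0 0 -0.14 0 0 0 0.05;0 0 -0.14 0 0 0 0.05;0 0 -0.14 0 0 0 0.05'
python3 - <<'E'
from h import *
st(); im,P=grab("wrist"); np.savez("wf2",im=im,P=P)
for v in range(188,240,6): print(v,*[np.round(P[v,u]*1000) for u in (220,240,256,275,292)])
go((0.5196,0.2617,0.12),-17)
E
```

```text
clock: 25.12
eef_pos: [0.5709, -0.0021, -0.0228]
orientation: [[0.992, -0.125, 0.001], [-0.125, -0.992, 0.0], [0.001, -0.0, -1.0]]
ft_force: [-0.4, -0.0, 1.8]
gripper_width: 0.0597
grip_force: 12.0
clock: 25.88
eef_pos: [0.5697, -0.0022, 0.116]
orientation: [[0.992, -0.126, -0.002], [-0.126, -0.992, 0.0], [-0.002, 0.0, -1.0]]
ft_force: [0.1, -0.5, -0.8]
gripper_width: 0.0602
grip_force: 12.0
t 25.875 tcp [ 0.5697 -0.0022  0.116 ] yaw -7.226716814655387 F [ 0.1366 -0.4607 -0.7922] w 0.06019703136605883 g 11.996904015541077 q [ 0.2801  0.3589 -0.2373 -0.0008 -0.9761  1.165 ]
188 [601.  15. 145.] [600.   4. 146.] [599.  -5. 146.] [597. -16. 146.] [596. -25. 146.]
194 [601.  14. 156.] [600.   3. 158.] [599.  -5. 157.] [598. -15. 158.] [596. -24. 157.]
200 [598.  14. 159.] [597.   4. 158.] [596.  -5. 159.] [595. -15. 159.] [593. -23. 159.]
206 [595.  14. 159.] [588.   6. 143.] [590.  -4. 151.] [585. -15. 141.] [590. -23. 159.]
212 [591.  15. 158.] [584.   6. 142.] [586.  -4. 150.] [582. -14. 142.] [580. -24. 142.]
218 [585.  17. 151.] [580.   7. 141.] [583.  -3. 150.] [578. -14. 142.] [580. -23. 149.]
224 [578.  19. 141.] [580.   6. 149.] [581.  -3. 154.] [578. -13. 152.] [573. -23. 142.]
230 [574.  20. 141.] [577.   7. 152.] [579.  -3. 158.] [574. -13. 149.] [569. -23. 143.]
236 [571.  20. 142.] [576.   7. 157.] [575.  -2. 157.] [574. -12. 158.] [565. -23. 143.]
SHIFT [-0.0826 -0.2556 -0.0045] TURN [0.0475 0.1598 9.7792]
```

```bash
python3 -m handwheel '-0.083 -0.256 -0.005 0 0 9.8 0.05;-0.083 -0.256 -0.005 0 0 9.8 0.05;-0.083 -0.256 -0.005 0 0 9.8 0.05;-0.083 -0.256 -0.005 0 0 9.8 0.05;-0.083 -0.256 -0.005 0 0 9.8 0.05;-0.083 -0.256 -0.005 0 0 9.8 0.05;-0.083 -0.256 -0.005 0 0 9.8 0.05;-0.083 -0.256 0.04 0 0 9.8 0.05;-0.083 -0.256 0.076 0 0 9.8 0.05;-0.083 -0.256 0.076 0 0 9.8 0.05;-0.083 -0.256 0.076 0 0 9.8 0.05;-0.083 -0.256 0.076 0 0 9.8 0.05'
python3 - <<'E'
from h import *
st(); go((0.5196,0.2617,0.0312),-17)
E
```

```text
clock: 27.42
eef_pos: [0.5216, 0.2628, 0.0427]
orientation: [[0.956, -0.293, 0.003], [-0.293, -0.956, 0.002], [0.002, -0.003, -1.0]]
ft_force: [-0.2, 0.1, -1.0]
gripper_width: 0.0596
grip_force: 12.0
t 27.425 tcp [0.5216 0.2628 0.0427] yaw -17.015423038280534 F [-0.1679  0.0812 -0.9575] w 0.05955338074490683 g 11.996942460536957 q [ 0.744   0.4615 -0.2875  0.0005 -0.8181  0.5295]
SHIFT [-0.0017  0.0016  0.0115] TURN [-0.1714 -0.1243 -0.0152]
```

```bash
python3 -m handwheel '-0.001 0.001 0.005 0 0 0 0.05;-0.001 0.001 0.007 0 0 0 0.05;-0.001 0.001 0.007 0 0 0 0.05;-0.001 0.001 0.007 0 0 0 0.05'
python3 - <<'E'
from h import *
st(); go((0.5196,0.2617,0.0312),-17)
E
```

```text
clock: 27.92
eef_pos: [0.5191, 0.2617, 0.0338]
orientation: [[0.956, -0.292, 0.0], [-0.292, -0.956, 0.0], [0.0, -0.0, -1.0]]
ft_force: [0.6, 0.5, -0.7]
gripper_width: 0.06
grip_force: 12.0
t 27.925 tcp [0.5191 0.2617 0.0338] yaw -16.98733260381245 F [ 0.6466  0.5469 -0.691 ] w 0.059991339974870925 g 11.996917873620987 q [ 0.7455  0.4707 -0.2996  0.0001 -0.8004  0.5288]
SHIFT [ 0.0005 -0.0001  0.0026] TURN [-0.0017 -0.004   0.0127]
```

```bash
python3 -m handwheel '0.0005 0 0.0015 0 0 0 0.05;0.0005 0 0.0028 0 0 0 0.05;0.0005 0 0.003 0 0 0 0.05;0.0005 0 0.003 0 0 0 0.05'
python3 -m handwheel '0 0 0 0 0 0 0.08;0 0 0 0 0 0 0.08;0 0 0 0 0 0 0.08;0 0 -0.04 0 0 0 0.08;0 0 -0.09 0 0 0 0.087;0 0 -0.15 0 0 0 0.087;0 0 -0.16 0 0 0 0.087;0 0 -0.16 0 0 0 0.087;0 0 -0.16 0 0 0 0.087'
python3 - <<'E'
from h import *
st(); im,P=grab("wrist"); np.savez("wk",im=im,P=P)
comps(P,.050,.09); s=bot.sense(); blob(im,P,s["eef_pos"],-17,.074,(45,100,40),(80,255,255),(200,100,320,215)); go((0.695,0.052,0.16),-13.8)
E
```

```text
clock: 28.42
eef_pos: [0.5197, 0.2615, 0.0312]
orientation: [[0.956, -0.292, 0.0], [-0.292, -0.956, 0.0], [0.0, -0.0, -1.0]]
ft_force: [-0.6, -0.6, 3.0]
gripper_width: 0.0597
grip_force: 12.0
clock: 29.55
eef_pos: [0.5185, 0.2608, 0.1887]
orientation: [[0.956, -0.293, -0.003], [-0.293, -0.956, -0.002], [-0.002, 0.003, -1.0]]
ft_force: [-1.1, -0.9, -0.2]
gripper_width: 0.0869
grip_force: 0.0
t 29.55 tcp [0.5185 0.2608 0.1887] yaw -17.015552430256573 F [-1.1473 -0.9245 -0.1505] w 0.08688247716587874 g 0.0 q [ 0.7445  0.314  -0.1074 -0.0007 -1.1532  0.5296]
[ 126  126   59   59 3327] c [519.4276 262.1296] wh [60.1373 60.5661] ang 72.84 z [0.0677 0.0747]
blob n 290 c [519.4835 262.1726] mean [519.5303 262.1507] wh [19.9837 18.3383] ang 72.95503234863281
SHIFT [0.2298 0.1479 0.0285] TURN [ 0.1889  0.1474 -3.2116]
```

```bash
python3 -m handwheel '0.23 0.148 0 0 0 -3.2 0.087;0.23 0.148 0 0 0 -3.2 0.087;0.23 0.148 0 0 0 -3.2 0.087;0.23 0.148 0.01 0 0 -3.2 0.087;0.23 0.148 0.028 0 0 -3.2 0.087;0.23 0.148 0.028 0 0 -3.2 0.087;0.23 0.148 0.028 0 0 -3.2 0.087;0.23 0.148 0.028 0 0 -3.2 0.087'
python3 - <<'E'
from h import *
st(); im,P=grab("wrist"); np.savez("wg",im=im,P=P)
comps(P,.005,.06); s=bot.sense(); blob(im,P,s["eef_pos"],-13.8,.010,(7,150,60),(16,255,255),(220,100,300,215))
E
```

```text
clock: 30.6
eef_pos: [0.696, 0.0542, 0.1637]
orientation: [[0.972, -0.236, 0.001], [-0.236, -0.972, 0.0], [0.001, -0.001, -1.0]]
ft_force: [-0.1, 1.1, -0.2]
gripper_width: 0.0868
grip_force: 0.0
t 30.6 tcp [0.696  0.0542 0.1637] yaw -13.674954798944599 F [-0.0921  1.0786 -0.1558] w 0.08679280305535664 g 0.0 q [ 0.3087  0.5274  0.1678  0.0001 -1.2098  1.0234]
[  49    0  212   56 2604] c [846.9175  20.4188] wh [200.7023  55.0158] ang 89.89 z [0.0265 0.031 ]
[  20  111   48   40 1427] c [750.6561 167.8981] wh [38.1582 38.6645] ang 57.49 z [0.0445 0.046 ]
[ 136  125   48   48 1644] c [696.5716  51.381 ] wh [55.9198 56.5671] ang 76.27 z [0.0088 0.0108]
blob n 496 c [696.6693  51.0207] mean [697.9092  51.9773] wh [56.2171 56.2978] ang 76.12846374511719
```

```bash
python3 -m handwheel '0.0013 0.0027 0.05 0 0 0 0.087;0.0013 0.0027 0.1 0 0 0 0.087;0.0013 0.0027 0.15 0 0 0 0.087;0.0013 0.0027 0.17 0 0 0 0.087;0.0013 0.0027 0.182 0 0 0 0.087;0.0013 0.0027 0.1895 0 0 0 0.087;0.0013 0.0027 0.1895 0 0 0 0.087;0.0013 0.0027 0.1895 0 0 0 0.045;0.0013 0.0027 0.1895 0 0 0 0.045;0.0013 0.0027 0.1895 0 0 0 0.045;0.0013 0.0027 0.1895 0 0 0 0.045' 8
python3 -m handwheel '0 0 -0.02 0 0 0 0.045;0 0 -0.05 0 0 0 0.045;0 0 -0.1 0 0 0 0.045;0 0 -0.15 0 0 0 0.045;0 0 -0.15 0 0 0 0.045;0 0 -0.15 0 0 0 0.045;0 0 -0.15 0 0 0 0.045'
python3 - <<'E'
from h import *
st(); im,P=grab("wrist"); np.savez("wg2",im=im,P=P)
for v in range(191,216,3): print(v,*[np.round(P[v,u]*1000) for u in (225,240,256,275,285)])
go((0.5195,0.2620,0.12),-17)
E
```

```text
clock: 32.02
eef_pos: [0.697, 0.0498, -0.0266]
orientation: [[0.971, -0.238, 0.0], [-0.238, -0.971, 0.0], [0.0, -0.0, -1.0]]
ft_force: [0.1, 0.6, 2.6]
gripper_width: 0.0558
grip_force: 8.0
clock: 32.9
eef_pos: [0.6959, 0.0496, 0.1219]
orientation: [[0.971, -0.239, -0.003], [-0.239, -0.971, -0.001], [-0.003, 0.001, -1.0]]
ft_force: [0.3, 1.0, -0.7]
gripper_width: 0.0558
grip_force: 8.0
t 32.9 tcp [0.6959 0.0496 0.1219] yaw -13.807601976467579 F [ 0.3425  1.0276 -0.7416] w 0.05575486362853594 g 8.000038862228394 q [ 0.3021  0.5582  0.1141 -0.0004 -1.1295  1.0279]
191 [727.  61. 151.] [725.  53. 151.] [722.  44. 151.] [720.  33. 151.] [719.  28. 151.]
194 [727.  60. 157.] [725.  52. 158.] [723.  44. 157.] [720.  34. 158.] [719.  28. 157.]
197 [725.  60. 158.] [723.  52. 159.] [721.  44. 158.] [719.  34. 159.] [718.  29. 160.]
200 [724.  61. 158.] [722.  53. 159.] [nan nan nan] [717.  34. 159.] [716.  29. 158.]
203 [722.  62. 157.] [720.  53. 158.] [718.  45. 158.] [715.  35. 158.] [714.  29. 158.]
206 [719.  62. 155.] [717.  54. 155.] [715.  45. 156.] [713.  35. 155.] [712.  30. 156.]
209 [718.  63. 155.] [716.  55. 155.] [713.  46. 155.] [711.  36. 155.] [710.  30. 155.]
212 [nan nan nan] [661.  77.   1.] [711.  47. 154.] [651.  40.  -1.] [648.  29.  -1.]
215 [661.  95.   1.] [657.  79.  -0.] [710.  47. 154.] [648.  41.   1.] [645.  30.  -0.]
SHIFT [-0.222  -0.1642  0.0021] TURN [0.0846 0.1501 3.1971]
```

```bash
python3 -m handwheel '-0.222 -0.164 0 0 0 3.2 0.045;-0.222 -0.164 0 0 0 3.2 0.045;-0.222 -0.164 0 0 0 3.2 0.045;-0.222 -0.164 0 0 0 3.2 0.045;-0.222 -0.164 0 0 0 3.2 0.045;-0.222 -0.164 0 0 0 3.2 0.045;-0.222 -0.164 0 0 0 3.2 0.045;-0.222 -0.164 0.03 0 0 3.2 0.045;-0.222 -0.164 0.055 0 0 3.2 0.045;-0.222 -0.164 0.06 0 0 3.2 0.045;-0.222 -0.164 0.06 0 0 3.2 0.045;-0.222 -0.164 0.06 0 0 3.2 0.045'
python3 -m handwheel '0 0 0 0 0 0 0.045;0 0 0 0 0 0 0.045'
python3 - <<'E'
from h import *
st(); go((0.5195,0.2620,0.0474),-17)
E
```

```text
clock: 34.45
eef_pos: [0.5214, 0.2622, 0.0644]
orientation: [[0.956, -0.293, 0.002], [-0.293, -0.956, 0.001], [0.001, -0.002, -1.0]]
ft_force: [0.2, -0.4, -0.7]
gripper_width: 0.0559
grip_force: 8.0
clock: 34.7
eef_pos: [0.5206, 0.2622, 0.0639]
orientation: [[0.956, -0.292, 0.001], [-0.292, -0.956, 0.001], [0.001, -0.001, -1.0]]
ft_force: [-0.5, -0.0, -0.5]
gripper_width: 0.0558
grip_force: 8.0
t 34.7 tcp [0.5206 0.2622 0.0639] yaw -16.992616284508877 F [-0.5065 -0.0463 -0.5365] w 0.055754300440598877 g 8.000033050775528 q [ 0.7443  0.4352 -0.2669  0.0001 -0.8675  0.5299]
SHIFT [-0.001   0.0005  0.0165] TURN [-0.0539 -0.0342  0.0074]
```

```bash
python3 -m handwheel '-0.0007 0.0005 0.007 0 0 0 0.045;-0.0007 0.0005 0.012 0 0 0 0.045;-0.0007 0.0005 0.0135 0 0 0 0.045;-0.0007 0.0005 0.0135 0 0 0 0.045;-0.0007 0.0005 0.0135 0 0 0 0.045'
python3 - <<'E'
from h import *
st(); go((0.5195,0.2620,0.0474),-17)
E
```

```text
clock: 35.33
eef_pos: [0.5197, 0.2618, 0.0498]
orientation: [[0.956, -0.292, 0.0], [-0.292, -0.956, 0.0], [0.0, -0.0, -1.0]]
ft_force: [-0.8, -0.2, -0.2]
gripper_width: 0.0559
grip_force: 8.0
t 35.325 tcp [0.5197 0.2618 0.0498] yaw -16.99493050919144 F [-0.796  -0.2465 -0.2105] w 0.055949772279459874 g 8.000001311302185 q [ 0.7448  0.4512 -0.283   0.0001 -0.8364  0.5293]
SHIFT [-0.0003 -0.0002  0.0024] TURN [-0.0103 -0.01    0.0051]
```

```bash
python3 -m handwheel '0 0 0.0015 0 0 0 0.045;0 0 0.0024 0 0 0 0.045;0 0 0.0027 0 0 0 0.045;0 0 0.0027 0 0 0 0.045'
python3 -m handwheel '0 0 0 0 0 0 0.075;0 0 0 0 0 0 0.075;0 0 0 0 0 0 0.075;0 0 -0.04 0 0 0 0.08;0 0 -0.09 0 0 0 0.087;0 0 -0.13 0 0 0 0.087;0 0 -0.14 0 0 0 0.087;0 0 -0.14 0 0 0 0.087;0 0 -0.14 0 0 0 0.087;0 0 -0.14 0 0 0 0.087'
python3 - <<'E'
from h import *
st(); im,P=grab("wrist"); np.savez("wz",im=im,P=P); cv2.imwrite("pics/wz.png",cv2.resize(im[70:230,170:350],None,fx=4,fy=3.5))
comps(P,.0755,.09); comps(P,.06,.09); 
s=bot.sense(); blob(im,P,s["eef_pos"],-17,.084,(7,150,60),(16,255,255),(200,90,320,215))
im,P=grab("top"); print("clampbarrel ck"); 
hsv=cv2.cvtColor(im,cv2.COLOR_BGR2HSV); m=cv2.inRange(hsv,(0,180,60),(5,255,255)); v,u=np.nonzero(m[150:260,330:420]); print(np.nanmedian(P[v+150,u+330],0),len(u))
E
```

```text
clock: 35.83
eef_pos: [0.5196, 0.2617, 0.0474]
orientation: [[0.956, -0.292, 0.0], [-0.292, -0.956, 0.0], [0.0, -0.0, -1.0]]
ft_force: [-0.8, -0.4, 2.5]
gripper_width: 0.0558
grip_force: 8.0
clock: 37.08
eef_pos: [0.519, 0.2612, 0.1854]
orientation: [[0.956, -0.292, -0.002], [-0.292, -0.956, -0.002], [-0.002, 0.003, -1.0]]
ft_force: [0.0, 0.6, -0.3]
gripper_width: 0.0866
grip_force: 0.0
t 37.075 tcp [0.519  0.2612 0.1854] yaw -17.00335972397338 F [ 0.019   0.6159 -0.2791] w 0.08658238487200415 g 0.0 q [ 0.7449  0.317  -0.1118 -0.0002 -1.1452  0.5293]
[ 128  131   57   57 2273] c [519.5333 262.2442] wh [56.1485 57.3307] ang 72.99 z [0.0826 0.0849]
[ 127  128   59   60 3146] c [519.0563 262.2457] wh [60.0972 60.1369] ang 73.07 z [0.0808 0.0847]
blob n 1114 c [541.0382 236.9901] mean [523.6284 266.3095] wh [ 92.9039 118.2221] ang 72.94923400878906
clampbarrel ck
[ 0.5799 -0.303   0.1351] 77
```

View pics/wz.png

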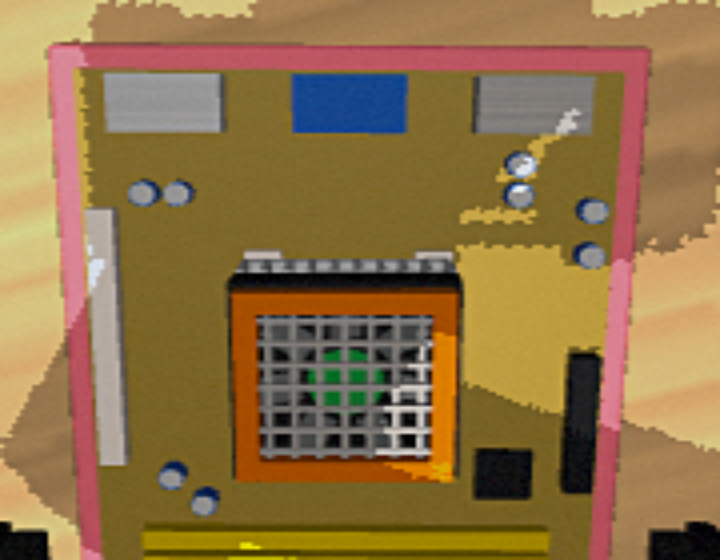

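The stack is square and centred to within about 1 mm, its top is at 84 mm, and the clamp is still open. I'm handing in.

```bash
python3 -c "
from cell import bot
print(bot.job_done())"
```

```text
the job is handed in; nothing more can be done
None
```

I handed the job in at 37 s: the clamp stays open, the cold plate sits home in the socket, and the heatsink, fan and grille are stacked on it flat, square and centred to about 1 mm; the jar and screwdriver were never touched, and the judge returned no verdict.

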